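Load a flanged bush and set the measuring carriage

ROBOT

A 7-joint arm with a two-finger parallel gripper is mounted at the origin on the work surface. World frame = base frame: x ahead of the robot, y to its left, z up, the work surface at z = 0. Lengths are in m, angles in rad, forces in N, time in s.
With the tool pointing down it reaches from about 0.4 to 0.85 m from the base axis. Payload 4.5 kg.
Tool frame: the origin (TCP) lies between the finger pads; the fingertips stand 19 mm ahead of it and the grasp point (between the pads) is the TCP (r.tips_ahead is the distance from the TCP to the fingertips, in m); z points along the fingers, y is the line along which they close (so a half turn about z gives the same grasp; the last joint's range is limited). The gripper opens to 88 mm and grips with 3 to 60 N. Pads are 18 mm wide; open, the fingers measure 123 mm over their backs; the gripper's body (75 mm by 187 mm) begins 45 mm behind the grasp point.
Start: joints at [1.196, 0.689, -0.195, 1.565, 0.157, 0.902, -0.215], TCP at [0.248, -0.574, 0.258] pointing down, gripper open.
Joint ranges: [-3.01, 3.01], [-0.46, 2.08], [-1.47, 1.51], [0.13, 2.56], [-1, 4.14], [0.04, 2.09], [-2.66, 2.66]. Speed limits (rad/s): [2.57, 2.57, 3.14, 3.14, 3.14, 3.14, 3.14].

INTERFACE

Orientations are given as a unit quaternion [x, y, z, w].
In Python, from plant import r, cams, models gives the robot as it stands. The module is installed in compiled form; this text tells all that it offers.
- The arm moves only by the tool jog_arm, never from a script. Its arguments are lists of equal length, an entry for each row: "turn": the turn, a rotation vector about the tool's x, y, z in rad, a list of three; "translation": the shift along the tool's x, y, z in m, a list of three; "grip": the closure, from 0 (fully open) to 1 (shut). In form: {"turn": [[ax, ay, az], ...], "translation": [[tx, ty, tz], ...], "grip": [grip, ...]}. A call has 1 to 20 rows; each row is the pose to reach, as a shift and turn from the pose commanded when the call began, along the tool's axes at that moment; what a row does not reach only later rows make up. A row lasts 1/8 s, in which the tool goes at most 62.5 mm and 10.7 degrees, less where a joint would pass 70% of its speed; a pose out of reach is approached as far as the arm can. A call with a gripper value outside its range is refused whole. The fingers move at their own pace and stop on an object; "force" is the grip in N (left out, the last holds). Time passes only in rows, so rows that repeat a pose let the fingers close. It gives the time, the measured TCP pose, the force, the opening and the grip force at its end, in the units of the state.
- r.get_state(): the state, without advancing time (a new reading comes with each control period).
- cams.snapshot(name): name is "scene" or "top" or "wrist"; returns the picture (420x560x3 uint8, red, green, blue); there is no depth.
- cams.camera_params(name): a dict with "fx", "fy", "cx", "cy" (pixels), "k1" (the pictures are not rectified: a ray, as slopes to the right and down, at radius r is drawn at 1 + k1 r^2 times it, then the intrinsics apply), "eye" and "orientation" of the camera in the world. Camera axes: x right, y up, looking along -z (the intrinsics and any distortion apply to the point x, -y, -z); pixel columns grow to the right and rows downward; lengths in m; the calibration is good to about 2 mm. A picture is of the moment at which its call begins: read the wrist's pose just before it. camera_params takes no time and is no camera call; for the wrist camera it gives the pose at the moment of the call.
- r.finish_job(): hands the job in; it is judged then, once.
Trained networks look in the newest picture that a camera, given by its name, has taken for a name from the list of things; names that differ only in an ending like _2 or _b are one class to them, and where a whole thing is asked for, a point or a joint stands for the part that bears it (a point fixed in the world has none). Each returns a list of dicts, best first, with "p" (0 to 1); they miss things now and then, are a little off and sometimes report something else, mostly with a low value. They report only what shows in the picture. A call takes as long as a camera call. They do not tell look-alikes from the thing itself.
- models.find_in(camera, name): "position" ([x, y, z] in m, in world coordinates, good to about 4 mm: the middle of the surface that is visible of it).
- models.masks_of(camera, name): "pixels" (420x560 bool, what is visible of it).
- models.place_of(camera, name): "position" ([x, y, z] in m, in world coordinates, good to about 4 mm: a listed point, or the origin of a listed thing).
The state is a dict: "clock": time; "q": joint angles; "qd": joint speeds; "joint_torque": joint torques, N m; "tool_pos": TCP position; "eef_rot": TCP orientation; "contact_force": force on the tool from outside, world axes, zero at the start; "moment": the same for the moment, N m; "opening": opening from 0.0 (shut) to 1.0 (fully open); "finger_force": force on a finger pad.
Only numpy, scipy, OpenCV 4.12 (cv2) and the standard library are available. Lean on these libraries where they do the work, as an engineer would, in place of code of your own. Each camera call takes 0.05 s, during which the arm holds its last target. There are 200 camera calls.

TASK

Slide the slim flanged bush sideways into the slot of the grey carriage, upright, its flange under the slotted plate and its barrel fully home against the slot's end, and let go of it. Then, pushing on the carriage and not on the bush, gently nudge the stiff carriage along until the line on it stands at the tip of the steel pointer (within 3 mm), without overshooting. Leave the bush home in its slot and the other things where they are.

Things in the scene. Friction and masses are not known exactly. Their poses are not given: they have to be found in the camera images.
- bush: slim flanged steel bush, the only thing to load: barrel 28 mm diameter, 80 mm tall in all, with a round flange 50 mm diameter and 8 mm thick at its foot; about 0.28 kg. It stands upright on its flange in the aluminium tray, in any of three places of a row. Origin: centre of the underside of the flange; z along the barrel.
- wide_bush: bystander in the tray: steel bush 70 mm tall with 44 mm barrel and 62 mm flange; origin centre of underside. Too wide for the slot. Leave alone.
- plain_sleeve: bystander in the tray: plain steel cylinder 32 mm diameter, 90 mm tall, no flange; origin centre of underside. Leave alone.
- tray: fixed aluminium tray 250 mm (its x) by 120 mm (its y), walls 15 mm high, floor 5 mm thick; the three steel pieces stand in a row along its x, about 78 mm apart. Origin: centre of its underside.
- stage: fixed dark steel base 12 mm thick, 150 mm along its x (from -63 to +87 mm) by 290 mm along its y (centred), carrying the carriage, which slides along the stage's +y. Origin: on the table under the carriage's centre line, halfway along.
- carriage (a joint): carriage position along the stage's +y, in m: 0 at the -y end, 0.15 at the other; starts between 0 and 0.04. Stiff: about 7 N of sliding friction, stays where it is left. Grey block 104 mm (x) by 120 mm (y), underside 14 mm and flat top 52 mm above the table; its y-facing ends are plain upright faces 60 mm from the seat; push on the -y one.
- mouth (a point): middle of the slot's open end at the carriage's -x face, 52 mm before the seat, on top (52 mm above the table). The aluminium slotted plate is 8 mm thick, flush with the top; the slot is 33 mm wide and ends 15 mm beyond the seat. Under the plate is a channel for the flange, 56 mm wide, 14 mm high, open at the same face, its floor 30 mm above the table.
- seat (a point): on the carriage, on the channel's floor, where the centre of the bush's underside belongs (30 mm above the table; fully home the bush is up to 1 mm further along +x). Its x is the way the bush slides in, its y the way the carriage slides.
- line (a point): the rear end, at the carriage's +x edge, of the thin white line across the carriage's top; it lies on the carriage's centre (52 mm along x from the seat, same y as the seat).
- tip (a point): tip of the steel pointer, a fixed post on the stage behind the carriage's +x face, top 60 mm above the table, its point aimed at the carriage, 56 mm above the table. Same axes as the stage. The line is at the tip when both have the same y in the stage's frame; at first the line is 40 to 140 mm short of it, on the -y side.
- angle_plate: fixed dark steel angle plate 60 x 70 mm, 120 mm tall, between tray and stage on the robot's side; origin centre of underside.
- setting_ring: bystander: loose steel ring 80 mm diameter, 22 mm tall, on the table; origin centre of underside.
- gauge_box: bystander: loose closed wooden box 80 x 120 mm, 30 mm tall; origin centre of underside.
- objective: bystander: loose black lens barrel 52 mm diameter, 75 mm tall; origin centre of underside.
- screwdriver: bystander: loose black-handled screwdriver about 180 mm long, lying behind the stage; origin on its underside near mid-length.
- mug: bystander: loose white mug 80 mm diameter, 90 mm tall, with a handle; origin centre of underside.
Things that resemble listed ones, but are neither listed nor needed, are in the scene too. What is shaped like the bush but red is not meant.

How it is judged:
By the outcome, as a careful person would: the job done as asked, in the order asked, and still so for the second after the job is handed in, with the robot touching nothing.
It also fails if it takes over 69 s, if anything falls off the work surface, if the arm or the gripper's body presses on something with over 40 N, if the wrist force passes 120 N, or if a joint passes its speed limit or range.

## Working session

There is one attempt and no reset: what is moved stays moved. The work goes in short steps, Python scripts to look and compute and a tool call to move; the robot and the scene stay as the last step left them, time stands still between calls to the robot, and variables do not carry over. Pictures are saved under pics/ and viewed, at most 10 in all, crops included, and the job is handed in when it is done.

Besides the shell and the picture viewer there is one more tool, called after "Request:" as name(argument=value, ...) on one line, values as JSON. jog_arm: Moves the arm, as the interface text tells. Its arguments: {"type":"object","properties":{"turn":{"type":"array"},"translation":{"type":"array"},"grip":{"type":"array"},"force":{"type":"number"}},"required":["turn","translation","grip"]}

```bash
mkdir -p pics; python3 - <<'E'
from plant import r,cams,models
import cv2
s=r.get_state();print({k:s[k] for k in('clock','tool_pos','eef_rot','opening','contact_force')})
for c in('top','scene'):
    cv2.imwrite(f'pics/{c}0.png',cams.snapshot(c)[:,:,::-1])
    p=cams.camera_params(c);print(c,p)
    for n in('bush','wide_bush','plain_sleeve','tray','stage','mouth','seat','line','tip','angle_plate')if c=='top' else('bush','mouth','seat','line','tip'):
        print(n,[(d['position'].round(3).tolist() if hasattr(d['position'],'round') else [round(v,3) for v in d['position']],round(float(d['p']),2)) for d in models.place_of(c,n)][:4])
E
```

```text
{'clock': 0.0, 'tool_pos': array([ 0.24813474, -0.5729954 ,  0.25690625]), 'eef_rot': array([ 9.79180151e-01,  2.02991129e-01, -2.54953924e-04, -8.77128416e-04]), 'opening': 1.0000830780331105, 'contact_force': array([-0.18921813, -0.24458946, -0.07004174])}
top {'fx': 506.96711320403654, 'fy': 506.96711320403654, 'cx': 281.2893178053415, 'cy': 204.52806526243222, 'k1': 0.05569911860956885, 'eye': array([0.33552233, 0.04507186, 1.31487   ]), 'orientation': array([ 0.06051432, -0.06454815, -0.69777836,  0.71082833])}
bush [([0.709, -0.358, 0.001], 0.81), ([0.582, -0.305, 0.007], 0.61)]
wide_bush [([0.5, -0.296, 0.0], 0.88), ([0.382, 0.435, -0.002], 0.71)]
plain_sleeve [([0.426, -0.294, 0.005], 0.63)]
tray [([0.5, -0.301, 0.004], 0.76)]
stage [([0.617, 0.145, -0.002], 0.97)]
mouth [([0.581, 0.079, 0.051], 0.57), ([0.497, -0.302, 0.001], 0.45)]
seat [([0.629, 0.089, 0.029], 0.77)]
line []
tip [([0.672, 0.161, 0.053], 0.52)]
angle_plate [([0.393, -0.093, -0.0], 0.93)]
scene {'fx': 500.4370486379874, 'fy': 500.4370486379874, 'cx': 281.1769737298491, 'cy': 202.14525117870363, 'k1': -0.012669049921733379, 'eye': array([ 1.44761662, -0.03272672,  0.84612353]), 'orientation': array([0.30428452, 0.27554661, 0.61523298, 0.67303297])}
bush [([0.712, -0.354, -0.003], 0.98), ([0.581, -0.306, 0.009], 0.63)]
mouth [([0.581, 0.084, 0.049], 0.72)]
seat [([0.631, 0.091, 0.026], 0.79)]
line [([0.677, 0.102, 0.05], 0.9)]
tip [([0.67, 0.162, 0.059], 0.63)]
```

View pics/top0.png

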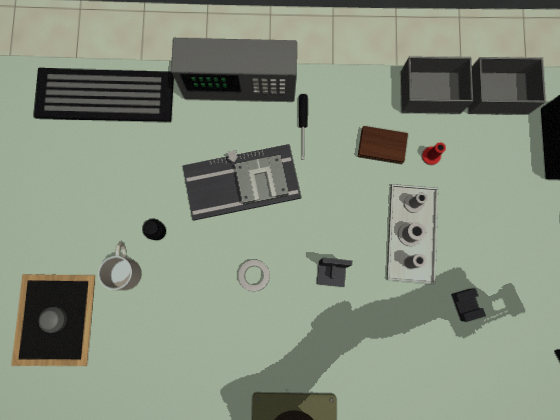

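View pics/scene0.png

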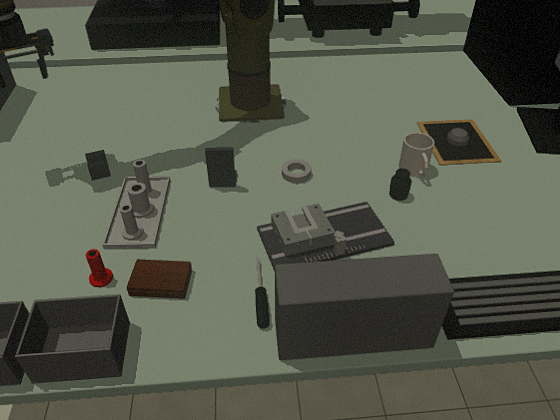

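The top picture shows the slim bush at about (416,200), the far end of the tray row. The red decoy is at (434,152), and the carriage is at (262,180) with its slot opening towards the robot. Next I'll get the stage yaw and the first move.

```bash
cat >h.py <<'E'
from plant import r,cams,models
import numpy as np, cv2
from scipy.spatial.transform import Rotation as R
def ray(c,uv,z):
    "world points at height z for pixels uv"
    p=cams.camera_params(c); K=np.array([[p['fx'],0,p['cx']],[0,p['fy'],p['cy']],[0,0,1]])
    n=cv2.undistortPoints(np.float64(uv).reshape(-1,1,2),K,np.array([p['k1'],0,0,0,0.]))[:,0]
    d=R.from_quat(p['orientation']).apply(np.c_[n[:,0],-n[:,1],-np.ones(len(n))])
    return p['eye']+d*((z-p['eye'][2])/d[:,2])[:,None]
def px(c,P):
    p=cams.camera_params(c)
    q=R.from_quat(p['orientation']).inv().apply(np.atleast_2d(P)-p['eye']); n=q[:,:2]/-q[:,2:]*[1,-1]
    n*=1+p['k1']*(n**2).sum(1)[:,None]
    return n*[p['fx'],p['fy']]+[p['cx'],p['cy']]
def go(pos,yaw):
    "turn and translation to a tool-down pose"
    s=r.get_state(); A=R.from_quat(s['eef_rot']); B=R.from_euler('z',yaw)*R.from_euler('x',np.pi)
    print('turn',(A.inv()*B).as_rotvec().round(4),'trans',A.inv().apply(np.array(pos)-s['tool_pos']).round(4))
def show(c,n):
    for d in models.place_of(c,n)[:3]: print(c,n,np.round(d['position'],4),round(float(d['p']),2))
E
python3 - <<'E'
from h import *
cams.snapshot('top')
for n,z in(('stage',.012),('carriage',.052),('tray',.015)):
    for d in models.masks_of('top',n)[:1]:
        m=d['pixels'].astype(np.uint8); c=max(cv2.findContours(m,0,1)[0],key=cv2.contourArea)
        P=ray('top',c[:,0],z)[:,:2].astype(np.float32)
        print(n,d['p'],cv2.minAreaRect(P*1000))
go([.581,-.306,.20],.2)
E
```

```text
stage 0.61 ((628.7771606445312, 145.12802124023438), (151.614990234375, 289.99169921875), 12.917924880981445)
carriage 0.84 ((626.123291015625, 91.33936309814453), (110.40117645263672, 119.40921020507812), 12.836265563964844)
tray 0.64 ((500.3447265625, -298.3271484375), (123.84805297851562, 250.9676971435547), 86.23519134521484)
turn [ 1.000e-04 -0.000e+00  2.088e-01] trans [ 0.4115 -0.1133  0.0578]
```

Request:
jog_arm(turn=[[0,0,0.18],[0,0,0.184],[0,0,0.184],[0,0,0.184],[0,0,0.184],[0,0,0.184],[0,0,0.184],[0,0,0.184],[0,0,0.184],[0,0,0.184],[0,0,0.184]], translation=[[0.04,-0.012,0],[0.09,-0.025,0.01],[0.14,-0.039,0.02],[0.19,-0.053,0.03],[0.24,-0.067,0.04],[0.29,-0.081,0.05],[0.34,-0.095,0.055],[0.385,-0.107,0.058],[0.411,-0.113,0.058],[0.411,-0.113,0.058],[0.411,-0.113,0.058]], grip=[0,0,0,0,0,0,0,0,0,0,0])

```text
clock: 2.42
tool_pos: [0.5791, -0.3081, 0.1997]
eef_rot: [0.994, 0.111, -0.001, 0.001]
contact_force: [0.1, -0.9, -0.6]
opening: 1.0
finger_force: 0.0
```

```bash
python3 - <<'E'
from h import *
s=r.get_state();print(s['clock'],s['tool_pos'])
im=cams.snapshot('wrist'); 
show('wrist','bush');show('wrist','tray')
for z in (.013,.049,.085):
    u=px('wrist',[.581,-.306,z])[0]; print(u)
for d in models.masks_of('wrist','bush')[:2]:
    m=d['pixels'].astype(np.uint8); ys,xs=np.nonzero(m); print(d['p'],xs.min(),xs.max(),ys.min(),ys.max())
cv2.imwrite('pics/w1.png',im[:,:,::-1])
E
```

```text
2.425 [ 0.57910486 -0.30812052  0.19965028]
wrist bush [ 0.7078 -0.3556  0.0009] 0.93
wrist bush [ 0.5795 -0.3064  0.0061] 0.67
[279.31929191 190.52644241]
[279.29274305 200.27562915]
[279.25898952 212.7167321 ]
0.86 250 303 164 232
0.64 340 418 20 88
```

View pics/w1.png

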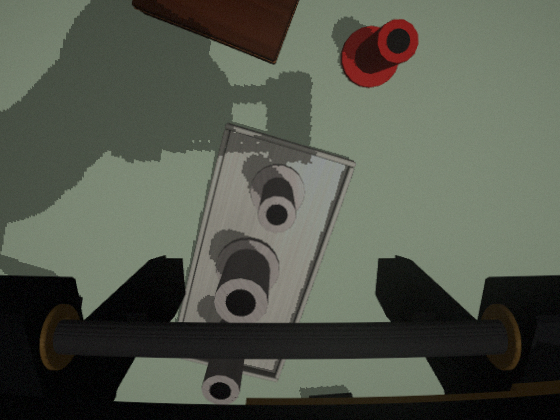

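The wrist picture shows the bush top at (277,214), within about 2 mm of its estimate. The red decoy is at (398,40). I'll descend and grip the upper barrel.

Request:
jog_arm(turn=[[0,0,0],[0,0,0],[0,0,0],[0,0,0],[0,0,0],[0,0,0]], translation=[[0.001,-0.001,0.03],[0.001,-0.002,0.07],[0.001,-0.002,0.11],[0.001,-0.002,0.135],[0.001,-0.002,0.142],[0.001,-0.002,0.142]], grip=[0,0,0,0,0,0], force=25)

```text
clock: 3.38
tool_pos: [0.5811, -0.3048, 0.0581]
eef_rot: [0.994, 0.112, 0.0, 0.0]
contact_force: [0.4, 0.6, 0.2]
opening: 0.998
finger_force: 0.0
```

Request:
jog_arm(turn=[[0,0,0],[0,0,0],[0,0,0],[0,0,0],[0,0,0],[0,0,0],[0,0,0],[0,0,0]], translation=[[0,0,0],[0,0,0],[0,0,0],[0,0,0],[0,0,0],[0,0,0],[0,0,0],[0,0,0]], grip=[1,1,1,1,1,1,1,1], force=25)

```text
clock: 4.38
tool_pos: [0.5813, -0.3046, 0.0577]
eef_rot: [0.994, 0.112, 0.0, 0.0]
contact_force: [0.8, -0.8, -0.8]
opening: 0.311
finger_force: 25.0
```

Request:
jog_arm(turn=[[0,0,0],[0,0,0],[0,0,0],[0,0,0],[0,0,0],[0,0,0],[0,0,0],[0,0,0],[0,0,0],[0,0,0],[0,0,0],[0,0,0],[0,0,0],[0,0,0],[0,0,0]], translation=[[0,0,-0.02],[0,0,-0.055],[0,0,-0.09],[0,-0.01,-0.107],[0.001,-0.04,-0.107],[0.003,-0.08,-0.107],[0.005,-0.125,-0.107],[0.007,-0.17,-0.107],[0.008,-0.215,-0.107],[0.01,-0.26,-0.107],[0.011,-0.305,-0.107],[0.013,-0.345,-0.107],[0.013,-0.37,-0.107],[0.013,-0.374,-0.107],[0.013,-0.374,-0.107]], grip=[1,1,1,1,1,1,1,1,1,1,1,1,1,1,1])

```text
clock: 6.25
tool_pos: [0.5102, 0.0626, 0.1647]
eef_rot: [0.994, 0.112, -0.0, 0.0]
contact_force: [0.5, -0.2, -4.2]
opening: 0.311
finger_force: 25.0
```

```bash
python3 - <<'E'
from h import *
s=r.get_state();print(s['clock'],s['tool_pos'],s['opening'])
im=cams.snapshot('wrist'); 
for n in('mouth','seat','line','tip','carriage','bush'): show('wrist',n)
cams.snapshot('scene')
for n in('mouth','seat','line','tip'): show('scene',n)
cv2.imwrite('pics/w2.png',im[:,:,::-1])
E
```

```text
6.25 [0.51020041 0.06263166 0.16474771] 0.3112830296051919
wrist mouth [0.5789 0.0796 0.0478] 0.76
wrist seat [0.6285 0.093  0.0348] 0.68Traceback (most recent call last):
  File "<stdin>", line 4, in <module>
  File "h.py", line 20, in show
    for d in models.place_of(c,n)[:3]: print(c,n,np.round(d['position'],4),round(float(d['p']),2))
             ~~~~~~~~~~~~~~~^^^^^
ValueError: it knows: angle_plate, bush, gauge_box, line, mouth, mug, objective, plain_sleeve, screwdriver, seat, setting_ring, stage, tip, tray, wide_bush
```

```bash
python3 - <<'E'
from h import *
im=cams.snapshot('wrist'); 
cams.snapshot('scene')
for n in('mouth','seat','line','tip'): show('scene',n)
cv2.imwrite('pics/w2.png',im[:,:,::-1])
s=r.get_state(); A=R.from_quat(s['eef_rot'])
print('bush axis px',px('wrist',[s['tool_pos']+A.apply([0,0,d]) for d in(-.027,.053)]))
E
```

```text
scene mouth [0.5811 0.0846 0.0529] 0.68
scene seat [0.6306 0.0902 0.0262] 0.71
scene line [0.6781 0.1042 0.0501] 0.68
scene tip [0.6696 0.1607 0.0599] 0.49
scene tip [ 0.5    -0.299   0.0012] 0.44
scene tip [0.4937 0.3645 0.0008] 0.23
bush axis px [[284.65288487 339.50071706]
 [282.75854787 248.68109464]]
```

View pics/w2.png

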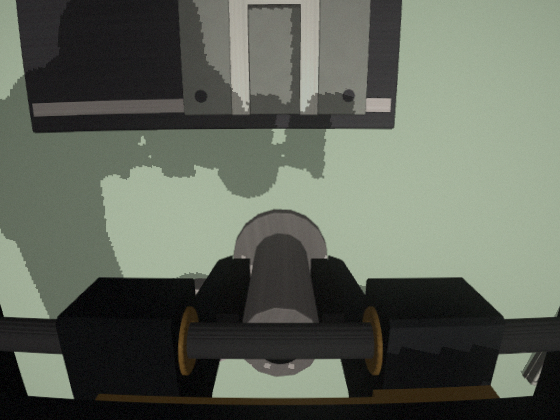

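The wrist picture shows the bush held upright, with the slot between u≈249 and 300 and its closed end near row 4. The carriage front edge is at row ~114. I'll convert these to world positions.

```bash
python3 - <<'E'
from h import *
im=cv2.cvtColor(cams.snapshot('wrist'),cv2.COLOR_RGB2GRAY).astype(float)
s=r.get_state(); ax=np.array([np.cos(.225),np.sin(.225)]); ay=np.array([-ax[1],ax[0]])
for v in(20,40,60,80):
    row=im[v-2:v+3].mean(0); g=np.gradient(row)
    l=235+np.argmin(g[235:262]); rr=285+np.argmax(g[285:310])
    P=ray('wrist',[[l,v],[rr,v]],.052)[:,:2]; m=P.mean(0)-s['tool_pos'][:2]
    print(v,l,rr,np.linalg.norm(P[0]-P[1]).round(4),'mid fwd/lat from tool',(m@ax).round(4),(m@ay).round(4))
P=ray('wrist',[[274,4],[190,114],[360,112]],.052)[:,:2]; print(P, ((P-s['tool_pos'][:2])@ax).round(4),'yaw',np.arctan2(*(P[2]-P[1])[::-1])+np.pi/2)
# held bush: flange outline
print(px('wrist',[[*(s['tool_pos'][:2]+ax*.025*np.cos(t)+ay*.025*np.sin(t)),s['tool_pos'][2]-.053] for t in(0,np.pi/2,-np.pi/2)]))
E
```

```text
20 249 303 0.0335 mid fwd/lat from tool 0.1274 0.0038
40 249 303 0.0338 mid fwd/lat from tool 0.1157 0.0039
60 250 302 0.0329 mid fwd/lat from tool 0.1037 0.0039
80 250 302 0.0333 mid fwd/lat from tool 0.0915 0.0039
[[0.64263007 0.09851905]
 [0.56588292 0.13784781]
 [0.5918309  0.02940593]] [0.1367 0.0706 0.0717] yaw 0.2348641482547804
[[282.8105674  204.17864581]
 [236.79493777 248.69920876]
 [328.67721099 248.59331815]]
```

Request:
jog_arm(turn=[[0,0,0],[0,0,0],[0,0,0],[0,0,0],[0,0,0]], translation=[[0,-0.001,0.025],[0,-0.003,0.055],[0,-0.003,0.075],[0,-0.003,0.079],[0,-0.003,0.079]], grip=[1,1,1,1,1])

```text
clock: 7.48
tool_pos: [0.5101, 0.0661, 0.0859]
eef_rot: [0.994, 0.112, 0.0, 0.0]
contact_force: [0.1, -0.1, -3.9]
opening: 0.31
finger_force: 25.0
```

```bash
python3 - <<'E'
from h import *
im=cams.snapshot('wrist'); s=r.get_state(); print(s['tool_pos'],s['contact_force'])
cv2.imwrite('pics/w3.png',im[:,:,::-1])
E
```

```text
[0.51038303 0.06617731 0.08632038] [ 0.42788127 -0.48260309 -4.07479304]
```

View pics/w3.png

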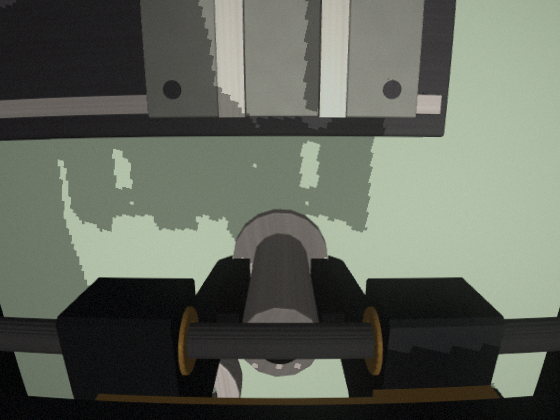

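The slot centre is at u≈282 and the bush axis at u≈281, so they're aligned. Sliding in.

Request:
jog_arm(turn=[[0,0,0],[0,0,0],[0,0,0],[0,0,0],[0,0,0],[0,0,0],[0,0,0]], translation=[[0.015,0,0],[0.035,0,0],[0.05,0,0],[0.062,0,0],[0.074,0,0],[0.08,0,0],[0.08,0,0]], grip=[1,1,1,1,1,1,1])

```text
clock: 8.4
tool_pos: [0.588, 0.084, 0.0857]
eef_rot: [0.994, 0.112, 0.0, 0.0]
contact_force: [0.7, 0.1, -3.8]
opening: 0.311
finger_force: 25.0
```

Request:
jog_arm(turn=[[0,0,0],[0,0,0],[0,0,0],[0,0,0],[0,0,0]], translation=[[0.01,0,0],[0.02,0,0],[0.03,0,0],[0.035,0,0],[0.035,0,0]], grip=[1,1,1,1,1])

```text
clock: 9.02
tool_pos: [0.6223, 0.0919, 0.0856]
eef_rot: [0.994, 0.112, 0.0, 0.0]
contact_force: [0.7, -0.1, -4.5]
opening: 0.311
finger_force: 25.0
```

Request:
jog_arm(turn=[[0,0,0],[0,0,0],[0,0,0],[0,0,0]], translation=[[0.002,0,0.001],[0.004,0,0.002],[0.006,0,0.002],[0.006,0,0.002]], grip=[1,1,1,1])

```text
clock: 9.52
tool_pos: [0.628, 0.0932, 0.0837]
eef_rot: [0.994, 0.112, 0.0, 0.0]
contact_force: [-0.4, 0.1, -4.0]
opening: 0.311
finger_force: 25.0
```

Request:
jog_arm(turn=[[0,0,0],[0,0,0],[0,0,0]], translation=[[0.0015,0,0],[0.003,0,0],[0.003,0,0]], grip=[1,1,1])

```text
clock: 9.9
tool_pos: [0.6309, 0.0938, 0.0838]
eef_rot: [0.994, 0.112, 0.0, 0.0]
contact_force: [0.7, 0.1, -4.0]
opening: 0.313
finger_force: 25.0
```

Request:
jog_arm(turn=[[0,0,0],[0,0,0],[0,0,0]], translation=[[0.001,0,0],[0.002,0,0],[0.002,0,0]], grip=[1,1,1])

```text
clock: 10.28
tool_pos: [0.632, 0.0941, 0.0836]
eef_rot: [0.994, 0.112, -0.001, 0.0]
contact_force: [-1.1, -0.8, -2.2]
opening: 0.312
finger_force: 25.0
```

Request:
jog_arm(turn=[[0,0,0],[0,0,0],[0,0,0]], translation=[[0.001,0,0],[0.0015,0,0],[0.0015,0,0]], grip=[1,1,1])

```text
clock: 10.65
tool_pos: [0.6323, 0.0941, 0.0834]
eef_rot: [0.994, 0.112, -0.002, 0.0]
contact_force: [-5.3, -1.3, -0.7]
opening: 0.31
finger_force: 25.0
```

Request:
jog_arm(turn=[[0,0,0],[0,0,0],[0,0,0]], translation=[[-0.001,0,0],[-0.001,0,0.001],[-0.001,0,0.001]], grip=[1,1,1])

```text
clock: 11.02
tool_pos: [0.6322, 0.094, 0.0828]
eef_rot: [0.994, 0.112, -0.001, 0.0]
contact_force: [-6.1, -1.5, 1.8]
opening: 0.312
finger_force: 25.0
```

Request:
jog_arm(turn=[[0,0,0],[0,0,0],[0,0,0],[0,0,0]], translation=[[0,0,0],[0,0,0],[0,0,0],[0,0,0]], grip=[0.6,0.45,0.45,0.45])

```text
clock: 11.52
tool_pos: [0.6337, 0.0945, 0.0829]
eef_rot: [0.994, 0.112, 0.001, -0.0]
contact_force: [-0.2, 0.4, 0.5]
opening: 0.55
finger_force: 0.0
```

Request:
jog_arm(turn=[[0,0,0],[0,0,0],[0,0,0],[0,0,0],[0,0,0],[0,0,0],[0,0,0],[0,0,0],[0,0,0],[0,0,0]], translation=[[0,0,-0.01],[0,0,-0.035],[0,0,-0.07],[0,0,-0.1],[-0.03,0.01,-0.12],[-0.065,0.02,-0.13],[-0.09,0.03,-0.13],[-0.1,0.03,-0.13],[-0.1,0.03,-0.13],[-0.1,0.03,-0.13]], grip=[0.45,0.45,0.45,0.45,0.45,0.45,0.45,0.45,0.45,0.45])

```text
clock: 12.78
tool_pos: [0.5435, 0.0438, 0.2127]
eef_rot: [0.994, 0.113, 0.001, -0.0]
contact_force: [-0.0, 0.4, 0.5]
opening: 0.548
finger_force: 0.0
```

```bash
python3 - <<'E'
from h import *
im=cams.snapshot('wrist'); s=r.get_state(); print(s['clock'],s['tool_pos'],s['contact_force'])
for n in('bush','line','tip','seat'): show('wrist',n)
cv2.imwrite('pics/w4.png',im[:,:,::-1])
E
```

```text
12.825 [0.54343042 0.04373304 0.21263937] [-0.26198905 -0.00319786  0.52550708]
wrist bush [0.628  0.0906 0.031 ] 0.79
wrist line [0.6812 0.1062 0.0513] 0.78
wrist tip [ 0.423  -0.2914  0.0025] 0.62
wrist tip [0.6697 0.159  0.0577] 0.42
```

View pics/w4.png

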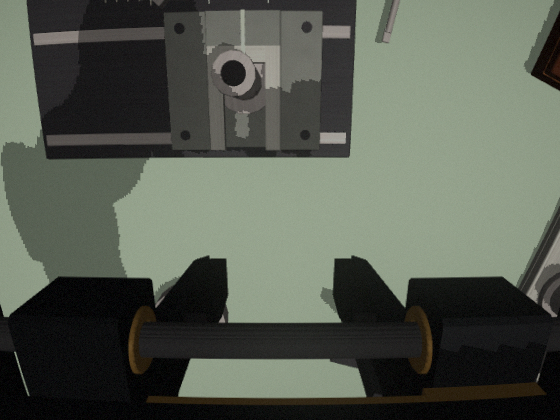

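The bush stands in the slot, with its top at (233,72), and the white line is at u≈243, rows 10–45. I'll check its position numerically.

```bash
python3 - <<'E'
from h import *
ax=np.array([np.cos(.225),np.sin(.225)]); ay=np.array([-ax[1],ax[0]])
L=ray('wrist',[[242.5,11],[243,44]],.052)[:,:2]; B=ray('wrist',[[233,72]],.110)[:,:2]
F=ray('wrist',[[165,150],[309,150],[322,10],[165,13]],.052)[:,:2]
for n,P in(('line',L),('bush top',B),('corners',F)): print(n,P.round(4).tolist(),(P@ax).round(4),(P@ay).round(4))
im=cv2.imread('pics/w4.png')[0:160,150:350]; a=cv2.resize(im,None,fx=3,fy=3,interpolation=2)
t=px('top',[.665,.14,.05])[0].astype(int); tp=cams.snapshot('top')[:,:,::-1][t[1]-40:t[1]+40,t[0]-50:t[0]+50]
b=cv2.resize(np.ascontiguousarray(tp),(600,480),interpolation=2)
for n in('tip','line'):show('top',n)
sc=cams.snapshot('scene')[:,:,::-1]
for n in('tip','line'):show('scene',n)
q=px('scene',[.665,.14,.05])[0].astype(int);print(q,t); c=cv2.resize(np.ascontiguousarray(sc[q[1]-40:q[1]+40,q[0]-50:q[0]+50]),(500,400),interpolation=2)
o=np.zeros((600,800,3),np.uint8); o[:300,:375]=cv2.resize(a,(375,300)); o[:300,400:775]=cv2.resize(b,(375,300)); o[300:,:375]=cv2.resize(c,(375,300))
cv2.imwrite('pics/m1.png',o)
E
```

```text
line [[0.6775, 0.1039], [0.6547, 0.0988]] [0.6836 0.6603] [-0.0498 -0.0498]
bush top [[0.6291, 0.0938]] [0.6342] [-0.0489]
corners [[0.5628, 0.1448], [0.5883, 0.0311], [0.6913, 0.0467], [0.6643, 0.1605]] [0.5809 0.5805 0.6843 0.6834] [ 0.0156 -0.1009 -0.1087  0.0083]
top tip [0.6692 0.1585 0.0525] 0.64
top line [ 0.5005 -0.2959  0.0027] 0.6
scene tip [0.6701 0.161  0.0552] 0.77
scene tip [0.6285 0.0899 0.0286] 0.31
scene line [0.6804 0.1009 0.0495] 0.55
[324 232] [243 164]
```

View pics/m1.png

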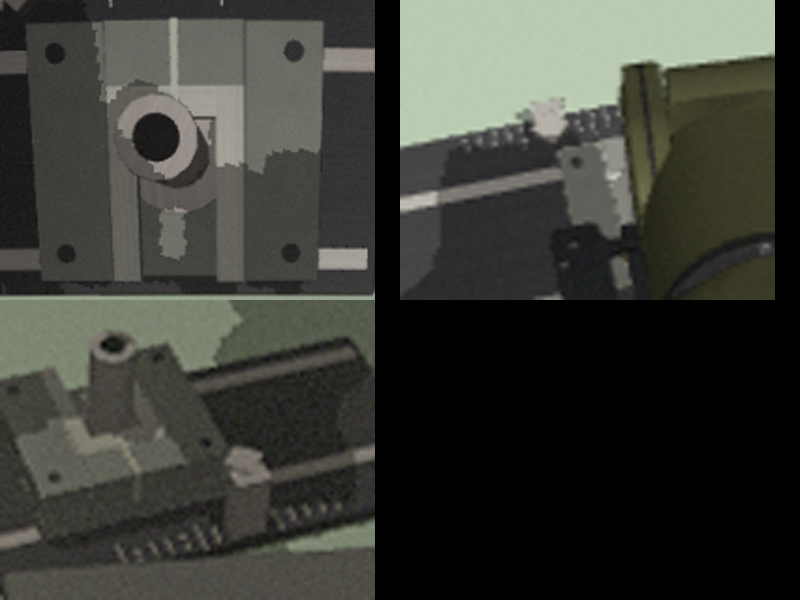

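```bash
python3 - <<'E'
from h import *
s=r.get_state(); p=cams.camera_params('wrist')
print('q',s['q'].round(2)); A=R.from_quat(s['eef_rot'])
print('cam eye in tool',A.inv().apply(p['eye']-s['tool_pos']).round(3))
ax=np.array([np.cos(.225),np.sin(.225)]); ay=np.array([-ax[1],ax[0]])
P=ax*.6325+ay*-.155; print(P)
for yaw in(1.796,-1.346): go([*P,.213],yaw)
E
```

```text
q [-0.17  0.64  0.01  1.87 -0.01  0.63 -1.5 ]
cam eye in tool [ 0.072 -0.002 -0.126]
[ 0.65113876 -0.00997831]
turn [ 1.0000e-04  0.0000e+00 -1.5711e+00] trans [ 0.0942  0.0757 -0.0003]
turn [ 0.0000e+00 -1.0000e-04  1.5709e+00] trans [ 0.0942  0.0757 -0.0003]
```

Request:
jog_arm(turn=[[0,0,0.12],[0,0,0.3],[0,0,0.48],[0,0,0.66],[0,0,0.84],[0,0,1.02],[0,0,1.2],[0,0,1.38],[0,0,1.55],[0,0,1.571],[0,0,1.571]], translation=[[0,0.01,0],[0.01,0.03,0],[0.025,0.05,0],[0.045,0.07,0],[0.065,0.076,0],[0.085,0.076,0],[0.094,0.076,0],[0.094,0.076,0],[0.094,0.076,0],[0.094,0.076,0],[0.094,0.076,0]], grip=[1,1,1,1,1,1,1,1,1,1,1])

```text
clock: 14.7
tool_pos: [0.6509, -0.0102, 0.2126]
eef_rot: [0.783, -0.622, -0.0, 0.0]
contact_force: [0.4, -0.2, -0.2]
opening: 0.004
finger_force: 0.0
```

Request:
jog_arm(turn=[[0,0,0],[0,0,0],[0,0,0],[0,0,0],[0,0,0],[0,0,0]], translation=[[0,0,0.03],[0,0,0.07],[0,0,0.115],[0,0,0.145],[0,0,0.158],[0,0,0.158]], grip=[1,1,1,1,1,1])

```text
clock: 15.45
tool_pos: [0.6508, -0.0104, 0.0545]
eef_rot: [0.782, -0.623, -0.0, 0.0]
contact_force: [0.6, -0.3, -0.3]
opening: 0.004
finger_force: 0.0
```

```bash
python3 - <<'E'
from h import *
s=r.get_state(); ax=np.array([np.cos(.225),np.sin(.225)]); ay=np.array([-ax[1],ax[0]])
print(s['clock'],s['tool_pos'],s['eef_rot'],s['contact_force'],'xs',s['tool_pos'][:2]@ax,'ys',s['tool_pos'][:2]@ay,s['opening'])
E
```

```text
15.45 [ 0.65084442 -0.01043907  0.05450645] [ 7.82092354e-01 -6.23162471e-01 -2.70315315e-04  1.07363100e-04] [ 0.58253117 -0.25867872 -0.25087461] xs 0.6321102811838327 ys -0.15538347486481496 0.003938484727229502
```

Request:
jog_arm(turn=[[0,0,0],[0,0,0],[0,0,0],[0,0,0],[0,0,0],[0,0,0],[0,0,0],[0,0,0],[0,0,0],[0,0,0]], translation=[[-0.01,0,0],[-0.022,0,0],[-0.03,0,0],[-0.033,0,0],[-0.036,0,0],[-0.039,0,0],[-0.042,0,0],[-0.045,0,0],[-0.048,0,0],[-0.05,0,0]], grip=[1,1,1,1,1,1,1,1,1,1])

```text
clock: 16.7
tool_pos: [0.641, 0.0339, 0.0551]
eef_rot: [0.781, -0.625, 0.003, 0.001]
contact_force: [2.1, -6.7, -0.8]
opening: 0.004
finger_force: 3.6
```

Request:
jog_arm(turn=[[0,0,0],[0,0,0],[0,0,0],[0,0,0],[0,0,0],[0,0,0],[0,0,0],[0,0,0],[0,0,0],[0,0,0]], translation=[[-0.003,0,0],[-0.006,0,0],[-0.009,0,0],[-0.012,0,0],[-0.015,0,0],[-0.018,0,0],[-0.021,0,0],[-0.024,0,0],[-0.026,0,0],[-0.026,0,0]], grip=[1,1,1,1,1,1,1,1,1,1])

```text
clock: 17.95
tool_pos: [0.6351, 0.0597, 0.0551]
eef_rot: [0.781, -0.624, 0.003, 0.001]
contact_force: [2.1, -5.6, -0.1]
opening: 0.006
finger_force: 3.1
```

Request:
jog_arm(turn=[[0,0,0],[0,0,0],[0,0,0],[0,0,0],[0,0,0],[0,0,0],[0,0,0],[0,0,0],[0,0,0],[0,0,0],[0,0,0],[0,0,0],[0,0,0]], translation=[[0.006,0,0],[0.02,0,0],[0.02,0,-0.03],[0.02,0,-0.08],[0.02,0,-0.13],[0,-0.01,-0.16],[-0.04,-0.02,-0.16],[-0.08,-0.03,-0.16],[-0.12,-0.03,-0.16],[-0.16,-0.03,-0.16],[-0.19,-0.03,-0.16],[-0.2,-0.03,-0.16],[-0.2,-0.03,-0.16]], grip=[1,1,1,1,1,1,1,1,1,1,1,1,1])

```text
clock: 19.58
tool_pos: [0.6188, 0.2648, 0.2144]
eef_rot: [0.782, -0.623, 0.0, 0.001]
contact_force: [-0.2, -0.7, 0.9]
opening: 0.006
finger_force: 0.0
```

```bash
python3 - <<'E'
from h import *
s=r.get_state(); ax=np.array([np.cos(.225),np.sin(.225)]); ay=np.array([-ax[1],ax[0]])
im=cams.snapshot('wrist'); print(s['clock'],s['tool_pos'],s['contact_force'])
for n in('tip','line','seat','bush'):
    for d in models.place_of('wrist',n)[:2]: print(n,np.round(d['position'],4),round(float(d['p']),2),'ys',round(float(np.array(d['position'])[:2]@ay),4),px('wrist',d['position'])[0].round())
cv2.imwrite('pics/w5.png',im[:,:,::-1])
E
```

```text
19.575 [0.61876547 0.26478925 0.21439724] [-0.22419713 -0.67729201  0.87326564]
tip [0.6708 0.1609 0.0569] 0.78 ys 0.0072 [243.  57.]
line [0.6748 0.1404 0.0503] 0.83 ys -0.0137 [244.  29.]
bush [0.6178 0.1299 0.0329] 0.72 ys -0.0112 [318.  36.]
```

View pics/w5.png

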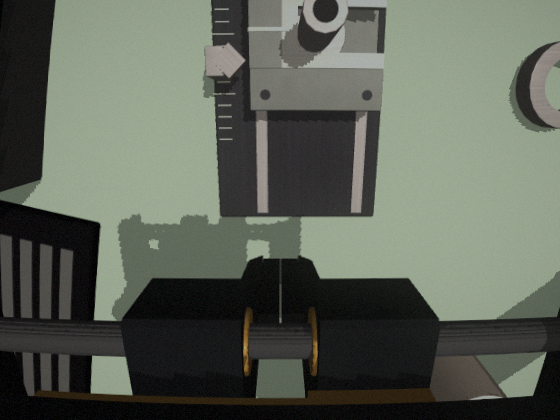

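The pointer tip is at about (244,61) and the white line runs near row 30 from u≈249. I'll measure both at pixel level.

```bash
python3 - <<'E'
from h import *
ax=np.array([np.cos(.225),np.sin(.225)]); ay=np.array([-ax[1],ax[0]])
im=cams.snapshot('wrist'); g=cv2.cvtColor(im,cv2.COLOR_RGB2GRAY).astype(int)
for u in(252,258,264,270,276): 
    w=g[10:55,u]; print(u,w.tolist())
print(g[50:72,236:250].tolist())
T=ray('wrist',[[245,61]],.056)[0,:2]; print('tip',T,T@ay)
for v in(28,29,30,31,32): print(v,[(ray('wrist',[[u,v]],.052)[0,:2]@ay).round(4) for u in(252,264,276)])
cv2.imwrite('pics/z.png',cv2.resize(np.ascontiguousarray(im[10:80,195:295,::-1]),(800,560),interpolation=cv2.INTER_NEAREST))
E
```

```text
252 [117, 116, 116, 113, 117, 114, 118, 116, 115, 117, 116, 119, 119, 119, 117, 121, 119, 119, 120, 158, 171, 169, 161, 133, 119, 118, 122, 117, 123, 118, 119, 122, 117, 117, 124, 120, 113, 118, 118, 117, 117, 115, 120, 117, 117]
258 [117, 115, 119, 116, 117, 116, 116, 117, 121, 117, 115, 121, 122, 120, 121, 119, 118, 118, 121, 159, 167, 169, 160, 131, 122, 124, 124, 122, 120, 120, 120, 116, 120, 121, 120, 119, 116, 118, 115, 119, 120, 121, 121, 120, 119]
264 [116, 119, 117, 121, 118, 119, 120, 118, 120, 120, 120, 121, 122, 120, 121, 122, 121, 121, 119, 159, 171, 170, 163, 127, 120, 122, 121, 119, 120, 121, 117, 120, 119, 121, 121, 122, 118, 121, 120, 118, 122, 120, 121, 121, 123]
270 [114, 118, 118, 121, 121, 118, 119, 119, 122, 122, 122, 121, 124, 126, 124, 122, 125, 121, 125, 162, 174, 170, 168, 141, 122, 122, 118, 124, 118, 123, 120, 121, 118, 119, 119, 118, 122, 121, 122, 119, 120, 122, 119, 121, 123]
276 [117, 116, 117, 121, 120, 122, 121, 120, 121, 121, 120, 121, 124, 123, 125, 121, 124, 122, 122, 162, 171, 170, 165, 142, 121, 121, 120, 121, 123, 123, 123, 122, 122, 122, 121, 
[... 1110 characters left out ...]
35, 31, 73], [153, 153, 153, 152, 143, 87, 46, 40, 36, 36, 36, 38, 41, 76], [153, 156, 154, 144, 91, 45, 37, 34, 35, 36, 34, 38, 40, 76], [151, 153, 146, 92, 52, 47, 35, 36, 33, 37, 35, 40, 38, 65], [152, 143, 109, 50, 46, 51, 39, 39, 33, 36, 38, 36, 37, 44], [145, 108, 53, 49, 52, 53, 39, 36, 34, 36, 34, 35, 35, 40]]
tip [0.66848239 0.16436291] 0.01107731928483807
28 [np.float64(-0.0132), np.float64(-0.0131), np.float64(-0.0131)]
29 [np.float64(-0.0125), np.float64(-0.0124), np.float64(-0.0123)]
30 [np.float64(-0.0118), np.float64(-0.0117), np.float64(-0.0116)]
31 [np.float64(-0.011), np.float64(-0.011), np.float64(-0.0109)]
32 [np.float64(-0.0103), np.float64(-0.0103), np.float64(-0.0102)]
```

View pics/z.png

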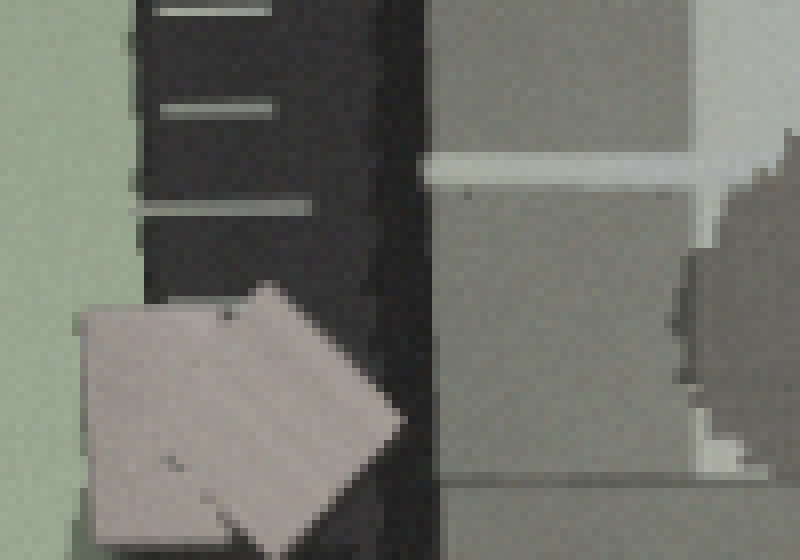

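Request:
jog_arm(turn=[[0,0,0],[0,0,0],[0,0,0],[0,0,0],[0,0,0],[0,0,0],[0,0,0],[0,0,0],[0,0,0],[0,0,0],[0,0,0],[0,0,0],[0,0,0]], translation=[[0.02,0,0],[0.06,0.01,0],[0.1,0.02,0],[0.14,0.03,0],[0.18,0.03,0],[0.21,0.03,0],[0.22,0.03,0],[0.22,0.03,0.02],[0.22,0.03,0.06],[0.22,0.03,0.11],[0.22,0.03,0.15],[0.22,0.03,0.16],[0.22,0.03,0.16]], grip=[1,1,1,1,1,1,1,1,1,1,1,1,1])

```text
clock: 21.5
tool_pos: [0.6382, 0.045, 0.0544]
eef_rot: [0.782, -0.623, -0.0, 0.0]
contact_force: [-0.7, 0.3, 0.1]
opening: 0.005
finger_force: 0.0
```

Request:
jog_arm(turn=[[0,0,0],[0,0,0],[0,0,0],[0,0,0],[0,0,0],[0,0,0],[0,0,0],[0,0,0],[0,0,0],[0,0,0],[0,0,0]], translation=[[-0.006,0,0],[-0.012,0,0],[-0.016,0,0],[-0.019,0,0],[-0.022,0,0],[-0.025,0,0],[-0.028,0,0],[-0.031,0,0],[-0.034,0,0],[-0.036,0,0],[-0.036,0,0]], grip=[1,1,1,1,1,1,1,1,1,1,1])

```text
clock: 22.88
tool_pos: [0.6319, 0.0759, 0.0557]
eef_rot: [0.781, -0.624, 0.003, 0.001]
contact_force: [2.0, -5.7, 0.4]
opening: 0.004
finger_force: 3.1
```

Request:
jog_arm(turn=[[0,0,0],[0,0,0],[0,0,0],[0,0,0]], translation=[[-0.002,0,0],[-0.004,0,0],[-0.0055,0,0],[-0.0055,0,0]], grip=[1,1,1,1])

```text
clock: 23.38
tool_pos: [0.6307, 0.0811, 0.0557]
eef_rot: [0.781, -0.624, 0.003, 0.001]
contact_force: [2.5, -6.0, 0.0]
opening: 0.005
finger_force: 3.2
```

Request:
jog_arm(turn=[[0,0,0],[0,0,0],[0,0,0],[0,0,0],[0,0,0],[0,0,0],[0,0,0],[0,0,0],[0,0,0],[0,0,0],[0,0,0],[0,0,0],[0,0,0],[0,0,0]], translation=[[0.006,0,0],[0.02,0,0],[0.02,0,-0.03],[0.02,0,-0.08],[0.02,0,-0.13],[0,-0.01,-0.16],[-0.04,-0.02,-0.16],[-0.08,-0.03,-0.16],[-0.12,-0.03,-0.16],[-0.16,-0.03,-0.16],[-0.19,-0.03,-0.16],[-0.2,-0.03,-0.16],[-0.2,-0.03,-0.16],[-0.2,-0.03,-0.16]], grip=[1,1,1,1,1,1,1,1,1,1,1,1,1,1])

```text
clock: 25.12
tool_pos: [0.6145, 0.2841, 0.2151]
eef_rot: [0.781, -0.625, 0.0, 0.0]
contact_force: [0.7, 0.7, 0.3]
opening: 0.004
finger_force: 0.0
```

```bash
cat >m.py <<'E'
from h import *
ax=np.array([np.cos(.225),np.sin(.225)]); ay=np.array([-ax[1],ax[0]])
im=cams.snapshot('wrist'); s=r.get_state(); print(s['clock'],s['tool_pos'],s['contact_force'])
for n in('tip','line','bush'):
    for d in models.place_of('wrist',n)[:1]: print(n,np.round(d['position'],4),round(float(d['p']),2),'ys',round(float(np.array(d['position'])[:2]@ay),4),px('wrist',d['position'])[0].round())
t=px('wrist',[.669,.162,.056])[0].astype(int); x0,y0=max(t[0]-60,0),max(t[1]-40,0)
print('crop origin',x0,y0)
cv2.imwrite('pics/z2.png',cv2.resize(np.ascontiguousarray(im[y0:y0+70,x0:x0+100,::-1]),(800,560),interpolation=cv2.INTER_NEAREST))
E
python3 m.py
```

```text
25.175 [0.61454267 0.28420015 0.21519517] [0.65496212 0.25446069 0.08700197]
tip [0.6732 0.1617 0.0563] 0.75 ys 0.0074 [239.  26.]
line [0.6687 0.161  0.0512] 0.91 ys 0.0078 [246.  28.]
bush [0.6136 0.1501 0.0296] 0.61 ys 0.0094 [317.  35.]
crop origin 184 0
```

View pics/z2.png

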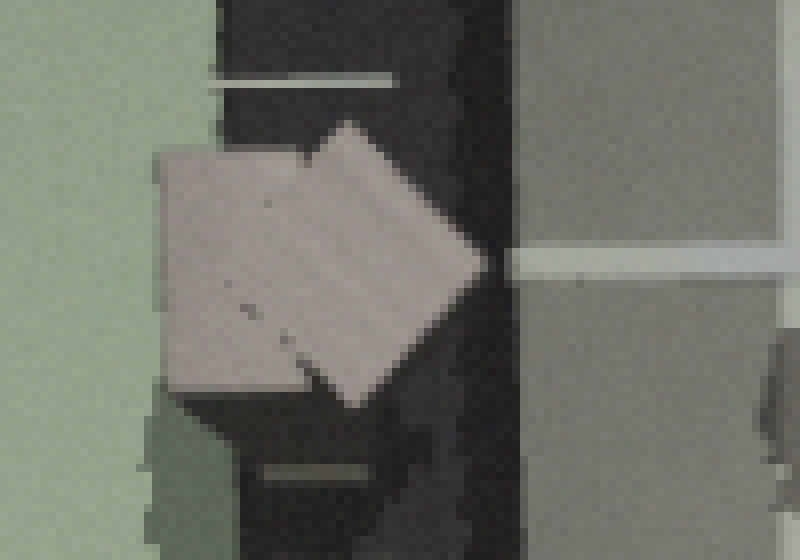

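The tip and the line sit on the same row (~33). Allowing for parallax, the line is about 0.8 mm short of the tip, with no overshoot. The bush is still home and the arm is clear, so I'll hand it in.

```bash
python3 -c "
from plant import r
print(r.finish_job())"
```

```text
the job is handed in; nothing more can be done
None
```

The bush is home and upright in the slot and released, and the carriage line stands at the pointer tip (about 1 mm short, no overshoot); I handed the job in at about 25 s.

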